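# Push the squeezed lemon half through the swing flap of the waste bin

### The job

Clear the squeezed lemon half off the chopping block into the worktop waste bin: push the bin's self-closing flap inward with one finger and keep holding it open while the other finger pushes the lemon along the block, under the flap and over the sill, so that the wet lemon never touches the flap. Slide the lemon, do not pinch it or pick it up, and leave the other things where they are. Finish clear of everything, with the lemon lying inside the bin and the flap swung shut again.

Things in the scene. Friction and masses are not known exactly. Their poses are not given: they have to be found in the camera images.
- lemon_center (a point): squeezed half lemon, yellow dome, cut face down on the chopping block: 48 mm across its foot (sides near upright up to 13 mm, rounding in above), 30 mm high plus a small nipple, about 45 g; slides on the block. The point is on its axis, 15 mm above the cut face. It starts in front of the bin's mouth, its centre 60 to 110 mm before the sill and at most 35 mm to either side of the mouth's middle
- bin_sill (a point): middle of the sill (lower edge of the mouth) on the outer front face of the fixed waste bin (grey hood on a steel tank), 77 mm above the counter. Its x axis points level into the bin (the way to push), y along the sill, z up. Bin: 210 mm deep, 230 wide, 284 high. Mouth: 170 wide, 153 high. The sill is the 6 mm thick front panel; behind it the bin is empty, its floor 71 mm below the sill
- flap (a joint): white plastic swing flap filling the mouth, 166 mm wide, 146 high, 3 thick, hinged along its top edge. 0 = hanging shut; grows as its lower edge is pushed into the bin (inward only, up to 1.35 rad). Weight and a light spring shut it within a second when let go; at 0.35 rad it presses back with under 1 N at 90 mm below the hinge. Shut, its lower edge is 3 mm above the sill, level with the block's top
- flap_edge (a point): middle of the flap's lower edge, 146 mm from the hinge; moves with the flap
- block: thick wooden chopping block on rubber feet, 260 mm (its x, the way to the bin) by 300 mm by 80 mm high in all, fixed, drawn up 1 mm from the bin's front; origin under its centre. Its flat top is 80 mm above the counter, 3 mm above the sill
- dish: small turquoise ceramic saffron dish, 76 mm across, 30 mm high, standing on the block to one side (the sill's +y side, nearer the robot) of the lemon's path, origin under its centre; leave it alone
- tablespoon: steel tablespoon, 208 mm long, lying on the block on the other side (the sill's -y side, farther from the robot), along the pushing direction, origin under its middle; leave it alone
- pan: round dark nonstick pan, 256 mm across, 46 mm high, with a 160 mm handle, on the counter; leave it alone
- spinner: salad spinner, clear bowl with white lid and grey push lever, 250 mm across, 200 mm high; leave it alone
- canister: squat glass canister with clipped lid, 112 mm across, 111 mm high; leave it alone
- reamer: white ceramic lemon reamer (juicer dish with a ribbed cone), 120 mm across, 61 mm high, on the counter; leave it alone
- pepper_mill: dark wooden pepper mill, 56 mm across, 165 mm high; leave it alone
- flap_hinge (a point): middle of the flap's hinge line: 149 mm above the sill and 9 mm in from the bin's outer front face; the line runs along the sill's y axis

How it is judged:
By the outcome, as a careful person would: the job done as asked, in the order asked, and still so for the second after the job is handed in, with the robot touching nothing.
It also fails if it takes over 45 s, if anything falls off the work surface, if the arm or the gripper's body presses on something with over 40 N, if the wrist force passes 120 N, or if a joint passes its speed limit or range.

### The arm

A 6-joint arm with a two-finger parallel gripper is mounted at the origin on the work surface. World frame = base frame: x ahead of the robot, y to its left, z up, the work surface at z = 0. Lengths are in mm, angles in rad, forces in N, time in s.
With the tool pointing down it reaches from about 275 to 825 mm from the base axis. Payload 5.2 kg.
Tool frame: the origin (TCP) lies at the very end of the fingers, on their centre line; the grasp point (between the pads) lies 19 mm behind it; z points along the fingers, y is the direction in which the jaws open and shut (so a half turn about z gives the same grasp; the last joint's range is limited). The gripper opens to 93 mm and grips with 3 to 60 N. Pads are 15 mm wide; open, the fingers measure 128 mm over their backs; the gripper's body (75 mm by 188 mm) begins 65 mm behind the grasp point.
Start: joints at [1.043, 0.259, 1.535, -0, 1.348, -0.203], TCP at [175.494, 521.255, 218.653] pointing down, gripper open.
Joint ranges: [-3.14, 3.14], [-0.91, 2.08], [0.19, 2.58], [-1.22, 4.36], [0.22, 2.71], [-3.12, 3.12]. Speed limits (rad/s): [2.57, 2.57, 3.14, 3.14, 3.14, 3.14].

### API

Orientations are given as [roll, pitch, yaw] about the fixed x, y, z axes, in that order (R = Rz(yaw) Ry(pitch) Rx(roll)).
In Python, from bench import robot gives the robot as it stands. The module is installed in compiled form; this text tells all that it offers. Calls block until the motion is done:
- robot.move_ptp(position, orientation): joint-space move of the TCP to a pose.
- robot.move_linear(position, ori=None, speed=150, f_stop=None): straight line of the TCP; ori=None keeps the orientation; speed is the mean speed in mm/s. With f_stop (N) it stops when the force on the tool has changed by that much, and returns True; else False.
- robot.move_j(angles): joint-space move.
- robot.move_gripper(opening): opening from 0.0 (shut) to 1.0 (fully open); the grip force is fixed at half the most; returns when the fingers have stopped.
- robot.sleep(seconds).
- robot.inverse_kinematics(position, orientation): joint angles nearest the present ones, or None.
- robot.get_image(name): name is "scene" or "top"; returns a dict with "img" (420x560x3 uint8, blue, green, red), "fovy" (degrees; the focal length in pixels is half the picture's height over the tangent of half this angle, whatever the lens; pixels are square), "cx", "cy" (the principal point, pixels), "k1" (the pictures are not rectified: a ray, as slopes to the right and down, at radius r is drawn at 1 + k1 r^2 times it, then the intrinsics apply), "eye" and "orientation" of the camera in the world. Camera axes: x right, y down, z forward; pixel columns grow to the right and rows downward; lengths in mm; the calibration is good to about 2 mm. A picture is of the moment at which its call begins. There is no depth.
A pose or a line that the arm cannot do raises robot.MotionError and nothing moves.
- robot.hand_in(): hands the job in, once; it reports no verdict.
Readings, each from a call of its own:
- robot.current_t(): time.
- robot.current_qpos(): joint angles.
- robot.current_joint_vel(): joint speeds.
- robot.current_joint_efforts(): joint torques, N m.
- robot.current_tcp_pos(): TCP position.
- robot.current_eef_rot(): TCP orientation.
- robot.current_contact_force(): force on the tool from outside, world axes, zero at the start.
- robot.current_ft_torque(): the same for the moment, N m.
- robot.current_gripper_width(): opening from 0.0 (shut) to 1.0 (fully open).
Only numpy, scipy, OpenCV 4.12 (cv2) and the standard library are available. Lean on these libraries where they do the work, as an engineer would, in place of code of your own. Each camera call takes 0.05 s, during which the arm holds its last target. There are 200 camera calls.

## Working session

There is one attempt and no reset: what is moved stays moved. The work goes in short steps, each a Python script; the robot and the scene stay as the last script left them, time stands still between calls to the robot, and variables do not carry over. Pictures are saved under pics/ and viewed, about 8 in all and at most 12, crops included, and the job is handed in when it is done.

```bash
mkdir -p pics; cat > h.py <<'E'
import numpy as np, cv2
from scipy.spatial.transform import Rotation as R
from bench import robot
def cam(d):
    f=210/np.tan(np.radians(d["fovy"])/2); o=np.array(d["orientation"],float)
    M=o if o.shape==(3,3) else R.from_euler('xyz',o).as_matrix()
    return f,M,np.array(d["eye"],float)
def ray(d,u,v):
    f,M,e=cam(d); p=np.array([(u-d["cx"])/f,(v-d["cy"])/f]); q=p.copy()
    for _ in range(30): q=p/(1+d["k1"]*(q@q))
    return e,M@np.r_[q,1]
def at_z(d,u,v,z):
    e,r=ray(d,u,v); return e+r*(z-e[2])/r[2]
def proj(d,P):
    f,M,e=cam(d); c=(np.atleast_2d(P)-e)@M; q=c[:,:2]/c[:,2:]
    q=q*(1+d["k1"]*(q**2).sum(1,keepdims=True)); return q*f+[d["cx"],d["cy"]]
E
python3 - <<'E'
from h import *
import pickle
for n in("scene","top"):
    d=robot.get_image(n); cv2.imwrite(f"pics/{n}0.png",d["img"]); pickle.dump(d,open(n+"0.pkl","wb"))
    print(n,{k:v for k,v in d.items() if k!="img"})
print(robot.current_t(),robot.current_eef_rot())
E
```

```text
scene {'fovy': 46.53453651032374, 'cx': 274.3827530532315, 'cy': 208.3577962233454, 'k1': -0.03923295124834128, 'eye': array([1181.00052298,   91.10852445, 1298.60728587]), 'orientation': array([-2.62604435, -0.01105164,  1.65605965])}
top {'fovy': 55.70340318755185, 'cx': 282.3210581922413, 'cy': 202.9441244525328, 'k1': -0.008879685277007308, 'eye': array([ 288.03316851,   47.72486452, 1347.42886419]), 'orientation': array([-2.95435032,  0.00340626, -1.56699082])}
0.1 [-3.13995476e+00 -3.26123360e-04  2.81675150e+00]
```

View pics/scene0.png

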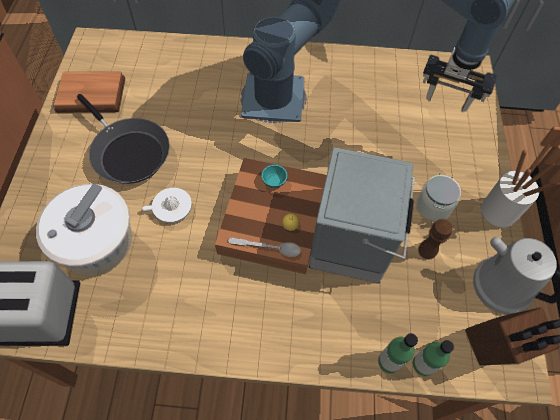

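View pics/top0.png

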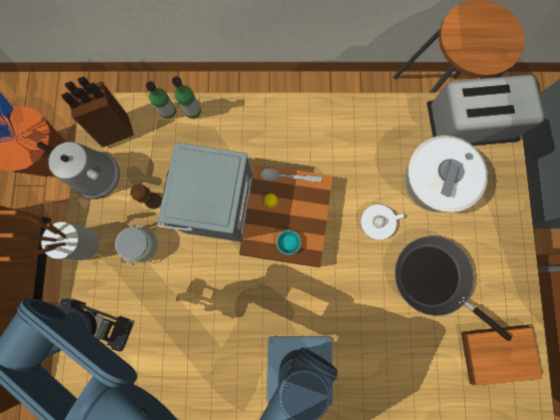

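The bin lies towards +y and the block in front of it. Lemon in scene at about (291,222), in top at (270,200). Next I'll look at enlarged crops.

```bash
python3 - <<'E'
import pickle,cv2
d=pickle.load(open("top0.pkl","rb"))["img"]; cv2.imwrite("pics/topc.png",cv2.resize(d[135:275,150:345],None,fx=4,fy=4,interpolation=cv2.INTER_CUBIC))
d=pickle.load(open("scene0.pkl","rb"))["img"]; cv2.imwrite("pics/scc.png",cv2.resize(d[140:285,210:420],None,fx=3.8,fy=3.8,interpolation=cv2.INTER_CUBIC))
E
```

```text
(no output)
```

View pics/topc.png

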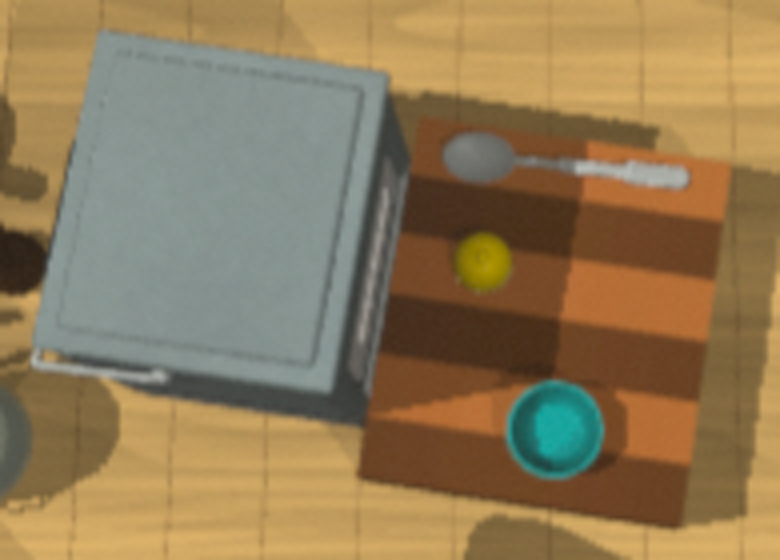

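View pics/scc.png

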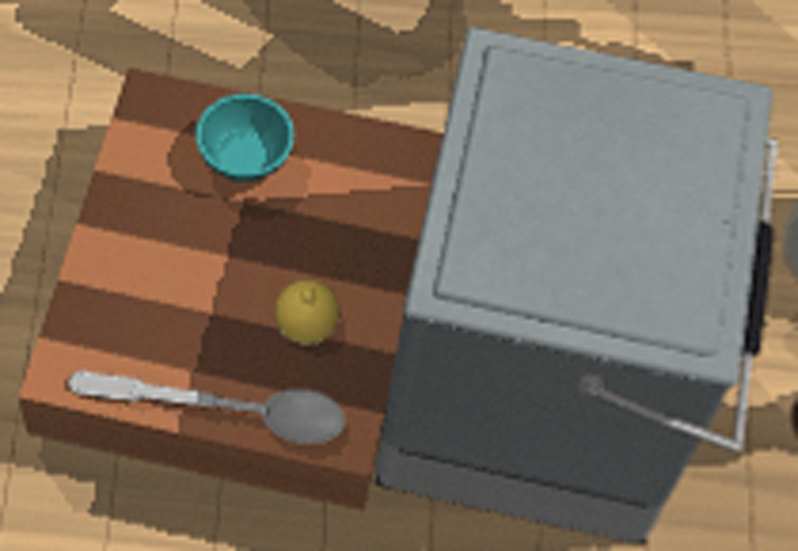

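```bash
cat > fit.py <<'E'
from h import *
import pickle
from scipy.optimize import least_squares
D={n:pickle.load(open(n+"0.pkl","rb")) for n in("top","scene")}
def px(n,x,y):
    return np.array([150+(x+.5)/4-.5,135+(y+.5)/4-.5]) if n=="top" else np.array([210+(x+.5)/3.8-.5,140+(y+.5)/3.8-.5])
# sill frame (x into bin,y,z above counter)
O=[("top",(732,163),(-261,-150,80)),("top",(680,527),(-261,150,80)),("top",(358,477),(-1,150,80)),("top",(418,115),(-1,-150,80)),
("top",(388,75),(0,-115,284)),("top",(103,32),(210,-115,284)),("top",(332,390),(0,115,284)),("top",(35,345),(210,115,284)),
("scene",(127,70),(-261,150,80)),("scene",(22,402),(-261,-150,80)),("scene",(365,482),(-1,-150,80)),
("scene",(472,30),(0,115,284)),("scene",(772,90),(210,115,284)),("scene",(730,385),(210,-115,284)),("scene",(408,318),(0,-115,284))]
def W(p,P):
    c,s=np.cos(p[2]),np.sin(p[2]); P=np.atleast_2d(P)
    return np.c_[p[0]+c*P[:,0]-s*P[:,1],p[1]+s*P[:,0]+c*P[:,1],P[:,2]]
def res(p): return np.ravel([proj(D[n],W(p,P))[0]-px(n,*q) for n,q,P in O])
r=least_squares(res,[400,150,1.5],loss="soft_l1")
print(r.x); print(res(r.x).reshape(-1,2).round(1).tolist())
p=r.x
def toS(P): c,s=np.cos(p[2]),np.sin(p[2]); v=P[:2]-p[:2]; return np.r_[c*v[0]+s*v[1],-s*v[0]+c*v[1],P[2]]
for n,q in(("top",(483,262)),("scene",(307,313))):
    P=at_z(D[n],*px(n,*q),80+14); print("lemon",n,P.round(1),toS(P).round(1))
for n,q in(("top",(556,429)),("scene",(245,137))):
    P=at_z(D[n],*px(n,*q),107); print("dish",n,P.round(1),toS(P).round(1))
for q in((445,155),(688,178),(480,183)):
    P=at_z(D["top"],*px("top",*q),88); print("spoon",toS(P).round(1))
np.save("sill.npy",p)
E
python3 fit.py
```

```text
[517.51326331 168.86929121   1.40716674]
[[0.3, -0.6], [-0.4, -0.6], [-0.9, -1.9], [1.0, -1.2], [0.8, -0.3], [-1.4, -1.4], [-0.9, 1.9], [-2.8, 0.3], [-0.0, 0.5], [-2.7, -0.3], [-0.6, 0.7], [-1.1, -3.1], [0.9, -1.8], [1.3, -0.4], [-2.6, -2.9]]
lemon top [534.6  91.3  94. ] [-73.7 -29.5  94. ]
lemon scene [539.2  94.6  94. ] [-69.8 -33.5  94. ]
dish top [399.5  32.7 107. ] [-153.6   94.2  107. ]
dish scene [398.   36.6 107. ] [-150.    96.3  107. ]
spoon [ -27.3 -113.3   88. ]
spoon [-226.2 -127.1   88. ]
spoon [-59.6 -94.9  88. ]
```

```bash
cat > fit2.py <<'E'
import sys,io,contextlib
with contextlib.redirect_stdout(io.StringIO()): from fit import *
B=O
def go(sel,loss="linear"):
    f=lambda p: np.ravel([proj(D[n],W(p,P))[0]-px(n,*q) for n,q,P in sel])
    r=least_squares(f,p,loss=loss); print(r.x.round(3), np.abs(r.fun).round(1).tolist()); return r.x
print("block"); pb=go([o for o in B if o[2][2]==80])
print("bin");  go([o for o in B if o[2][2]==284])
def toS(P,p=pb): c,s=np.cos(p[2]),np.sin(p[2]); v=P[:2]-p[:2]; return np.r_[c*v[0]+s*v[1],-s*v[0]+c*v[1],P[2]]
for n,q,P in B:
    w=at_z(D[n],*px(n,*q),P[2]); print(n,P,toS(w).round(0))
# lemon: silhouettes of model dome vs mask centroid, both views
C={}
for n,(x,y) in {"top":(483,262),"scene":(307,313)}.items():
    u,v=px(n,x,y); hsv=cv2.cvtColor(D[n]["img"],cv2.COLOR_BGR2HSV)
    m=cv2.inRange(hsv,(22,150,50),(35,255,255)); k,l,s,c=cv2.connectedComponentsWithStats(m)
    i=np.argmin(np.hypot(*(c[1:]-[u,v]).T))+1; C[n]=c[i]; print(n,s[i],c[i])
th=np.linspace(0,2*np.pi,40)
prof=[(24,0),(24,7),(24,13),(22,19),(17,25),(10,29),(3,33)]
def sil(n,xy):
    pts=np.array([(xy[0]+r*np.cos(t),xy[1]+r*np.sin(t),80+z) for r,z in prof for t in th])
    h=cv2.convexHull(proj(D[n],pts).astype(np.float32)); M=cv2.moments(h); return np.array([M["m10"]/M["m00"],M["m01"]/M["m00"]])
for ns in(("top",),("scene",),("top","scene")):
    r=least_squares(lambda q:np.ravel([sil(n,q)-C[n] for n in ns]),[536,93],diff_step=1e-3)
    print(ns,r.x.round(1),toS(np.r_[r.x,95]).round(1),r.fun.round(2))
E
python3 fit2.py
```

```text
block
[512.97  170.302   1.42 ] [0.6, 0.4, 0.0, 0.1, 0.8, 0.4, 0.0, 0.0, 0.3, 0.1, 1.6, 0.5, 0.8, 0.6]
bin
[521.768 167.959   1.419] [0.7, 1.9, 1.6, 2.1, 0.0, 0.4, 2.1, 0.3, 2.0, 1.9, 0.3, 1.3, 1.7, 0.4, 2.5, 1.3]
top (-261, -150, 80) [-263. -149.   80.]
top (-261, 150, 80) [-261.  150.   80.]
top (-1, 150, 80) [ -4. 151.  80.]
top (-1, -150, 80) [  -1. -150.   80.]
top (0, -115, 284) [  -0. -118.  284.]
top (210, -115, 284) [ 203. -119.  284.]
top (0, 115, 284) [ -1. 105. 284.]
top (210, 115, 284) [203. 106. 284.]
scene (-261, 150, 80) [-260.  151.   80.]
scene (-261, -150, 80) [-256. -150.   80.]
scene (-1, -150, 80) [  -3. -152.   80.]
scene (0, 115, 284) [  5. 101. 284.]
scene (210, 115, 284) [209. 101. 284.]
scene (210, -115, 284) [ 205. -124.  284.]
scene (0, -115, 284) [   5. -126.  284.]
top [264 193  14  15 164] [270.42073171 200.        ]
scene [283 214  16  16 179] [290.24581006 221.23463687]
('top',) [536.4  91.4] [-74.5 -35.   95. ] [ 0. -0.]
('scene',) [533.2  93.9] [-72.5 -31.5  95. ] [-0. -0.]
('top', 'scene') [534.8  92.8] [-73.3 -33.2  95. ] [-0.44  0.5  -0.42  0.45]
```

```bash
cat > m.py <<'E'
from h import *
p=np.array([512.97,170.3,1.42]); c,s=np.cos(p[2]),np.sin(p[2])
F=np.array([[c,-s,0],[s,c,0],[0,0,1]]); org=np.array([p[0],p[1],0])
def pose(Px,y,clear,deg,sg=1):
    """inner tip corner of the rear finger at sill-frame x=Px; lowest tip edge `clear` above block"""
    t=np.radians(deg); n=np.array([np.sin(t),0,np.cos(t)]); a=np.array([np.cos(t),0,-np.sin(t)])
    P=np.array([Px,y,80+clear+17.5*np.cos(t)]); T=org+F@(P+46.5*n)
    yy=F@n*sg; zz=F@a; M=np.c_[np.cross(yy,zz),yy,zz]
    return T,R.from_matrix(M).as_euler('xyz')
def toS(P): return F.T@(np.asarray(P)-org)
E
python3 - <<'E'
from m import *
for sg in(1,-1):
  for a in[(-130,-33,120,45),(-115,-33,2,45),(-60,-33,2,45),(-40,-33,2,41),(-6,-33,2,28)]:
    T,o=pose(*a,sg); q=robot.inverse_kinematics(T,o); print(sg,a,T.round(0),o.round(2),None if q is None else np.round(q,2))
E
```

```text
1 (-130, -33, 120, 45) [531.  69. 245.] [2.36 0.   2.99] [-0.58  0.29  1.71  0.7   1.55 -2.16]
1 (-115, -33, 2, 45) [533.  84. 127.] [2.36 0.   2.99] [-0.55  0.43  1.84  0.74  1.32 -2.33]
1 (-60, -33, 2, 45) [542. 139. 127.] [2.36 0.   2.99] [-0.45  0.42  1.85  0.79  1.26 -2.27]
1 (-40, -33, 2, 41) [544. 156. 130.] [2.29 0.   2.99] [-0.45  0.45  1.87  0.85  1.29 -2.32]
1 (-6, -33, 2, 28) [548. 181. 139.] [ 2.06 -0.    2.99] [-0.49  0.55  1.9   1.01  1.4  -2.48]
-1 (-130, -33, 120, 45) [531.  69. 245.] [-2.36  0.   -0.15] [-0.58  0.29  1.71  0.7   1.55  0.98]
-1 (-115, -33, 2, 45) [533.  84. 127.] [-2.36  0.   -0.15] [-0.55  0.43  1.84  0.74  1.32  0.82]
-1 (-60, -33, 2, 45) [542. 139. 127.] [-2.36  0.   -0.15] [-0.45  0.42  1.85  0.79  1.26  0.87]
-1 (-40, -33, 2, 41) [544. 156. 130.] [-2.29  0.   -0.15] [-0.45  0.45  1.87  0.85  1.29  0.82]
-1 (-6, -33, 2, 28) [548. 181. 139.] [-2.06  0.   -0.15] [-0.49  0.55  1.9   1.01  1.4   0.66]
```

```bash
python3 - <<'E'
from m import *
robot.move_linear([175.5,521,440],speed=250)
T,o=pose(-150,-33,300,45,-1); robot.move_ptp(T,o)
T,o=pose(-122,-33,60,45,-1); robot.move_linear(T,o,speed=200)
T,o=pose(-122,-33,4,45,-1); print(robot.move_linear(T,speed=60,f_stop=5))
print(robot.current_t(),robot.current_tcp_pos(),toS(robot.current_tcp_pos()),robot.current_gripper_width(),robot.current_contact_force())
ims=[]
import pickle
for n,(x0,y0) in {"top":(190,130),"scene":(215,140)}.items():
    d=robot.get_image(n); pickle.dump(d,open(n+"1.pkl","wb")); ims.append(cv2.resize(d["img"][y0:y0+145,x0:x0+135],None,fx=2.96,fy=4*.74,interpolation=cv2.INTER_CUBIC))
cv2.imwrite("pics/near.png",np.hstack(ims))
E
```

```text
False
5.7167 [532.44108228  77.15244987 129.52385815] [-89.16543715 -33.24325431 129.52385815] 1.0025767819296199 [ 0.10001404 -0.68115149  0.45014003]
```

View pics/near.png

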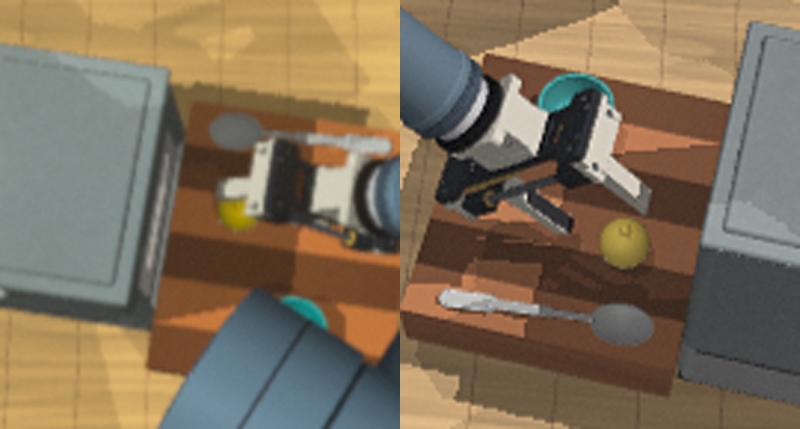

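```bash
python3 - <<'E'
from m import *
import pickle
D={n:pickle.load(open(n+"1.pkl","rb")) for n in("top","scene")}
T=robot.current_tcp_pos(); M=R.from_euler('xyz',robot.current_eef_rot()).as_matrix()
C=(("top",190,130,0),("scene",215,140,400))
im=cv2.imread("pics/near.png"); im=cv2.resize(im,None,fx=1,fy=1)
for n,x0,y0,off in C:
    for sgn,col in((1,(0,0,255)),(-1,(255,0,255))):
        for w in(46.5,64):
            P=np.array([T+M@[dx,sgn*w,dz] for dx,dz in((-7.5,-40),(-7.5,0),(7.5,0),(7.5,-40))])
            q=(proj(D[n],P)-[x0,y0])*2.96+[off,0]
            cv2.polylines(im,[q.round().astype(int)],False,col if w<50 else (255,255,0),1)
    L=np.array([534.8,92.8]); t=np.linspace(0,6.28,30)
    q=(proj(D[n],np.c_[L[0]+24*np.cos(t),L[1]+24*np.sin(t),0*t+80])-[x0,y0])*2.96+[off,0]
    cv2.polylines(im,[q.round().astype(int)],True,(0,255,0),1)
cv2.imwrite("pics/ov.png",im)
E
```

```text
(no output)
```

View pics/ov.png

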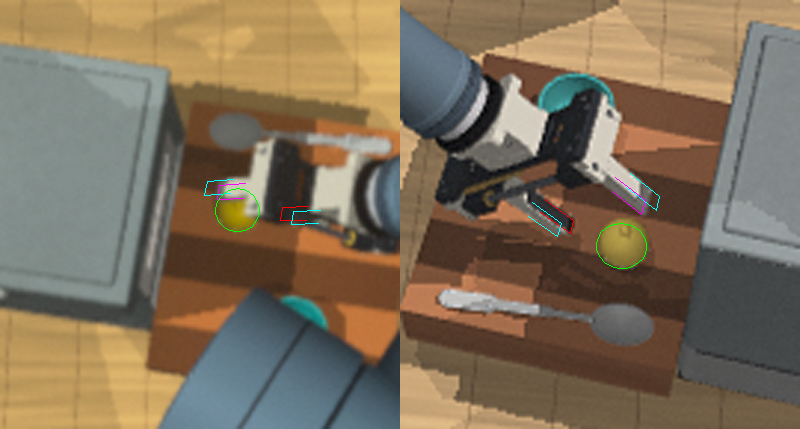

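The fingertip overlay agrees with the model: magenta and red finger outlines sit on the tips at about (640,205) and (570,230), and the green lemon outline fits at (622,245). Now I'll push with the flap finger leading and stop with the flap just opened.

```bash
python3 - <<'E'
from m import *
import pickle
for a in[(-100,-33,2,45),(-52,-33,2,45),(-42,-33,2,40.5)]:
    T,o=pose(*a,-1); r=robot.move_linear(T,o,speed=50,f_stop=10); print(a,r,robot.current_t(),robot.current_contact_force().round(2),toS(robot.current_tcp_pos()).round(1))
    if r: break
ims=[]
for n,(x0,y0) in {"top":(190,130),"scene":(235,140)}.items():
    d=robot.get_image(n); pickle.dump(d,open(n+"2.pkl","wb")); ims.append(cv2.resize(d["img"][y0:y0+145,x0:x0+135],None,fx=2.96,fy=4*.74,interpolation=cv2.INTER_CUBIC))
cv2.imwrite("pics/mid.png",np.hstack(ims))
E
```

```text
(-100, -33, 2, 45) False 6.4083 [-0.12 -0.04 -0.46] [-66.8 -32.8 127.2]
(-52, -33, 2, 45) False 7.5167 [-0.22  0.05 -0.74] [-19.3 -32.9 127.2]
(-42, -33, 2, 40.5) False 7.825 [-0.4  -0.86  0.3 ] [-12.6 -33.4 130.2]
```

View pics/mid.png

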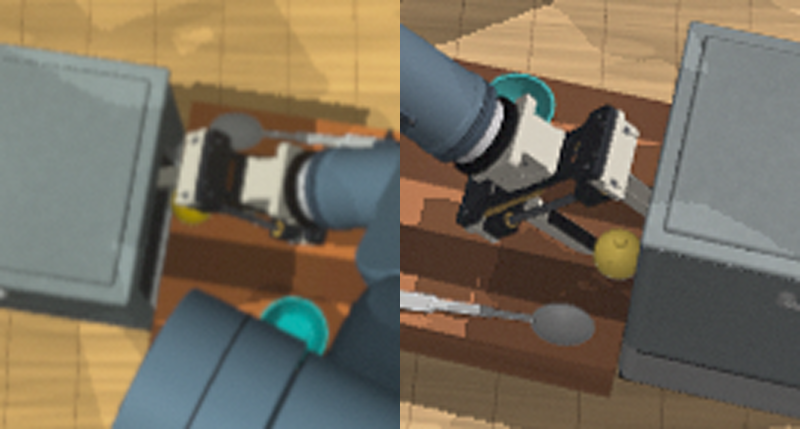

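```bash
python3 - <<'E'
from m import *
import pickle
d=pickle.load(open("scene2.pkl","rb")); m=cv2.inRange(cv2.cvtColor(d["img"],cv2.COLOR_BGR2HSV),(22,150,50),(35,255,255))
k,l,s,c=cv2.connectedComponentsWithStats(m); i=np.argmin(np.hypot(*(c[1:]-[308.6,226]).T))+1
S=toS(at_z(d,*c[i],93)); print(s[i],S.round(1))
E
```

```text
[301 218  15  16 162] [-22.1 -34.2  93. ]
```

```bash
python3 - <<'E'
from m import *
import pickle
ok=True
for a in[(-30,-33.5,2,36),(-18,-33.5,2,32),(-9,-33.5,2,28.5),(-3,-33.5,2,27)]:
    T,o=pose(*a,-1); r=robot.move_linear(T,o,speed=45,f_stop=12); print(a,r,robot.current_t(),robot.current_contact_force().round(2),toS(robot.current_tcp_pos()).round(1))
    if r: break
ims=[]
for n,(x0,y0) in {"top":(190,130),"scene":(235,140)}.items():
    d=robot.get_image(n); pickle.dump(d,open(n+"3.pkl","wb")); ims.append(cv2.resize(d["img"][y0:y0+145,x0:x0+135],None,fx=2.96,fy=4*.74,interpolation=cv2.INTER_CUBIC))
cv2.imwrite("pics/end.png",np.hstack(ims))
E
```

```text
(-30, -33.5, 2, 36) False 8.2917 [ 0.25 -1.8   0.23] [ -2.9 -33.4 133.6]
(-18, -33.5, 2, 32) False 8.6583 [-0.15 -1.73 -2.17] [  6.5 -33.4 135.9]
(-9, -33.5, 2, 28.5) False 8.9583 [-0.42 -1.92 -2.72] [ 13.  -33.3 137.8]
(-3, -33.5, 2, 27) False 9.2167 [-1.56 -2.37 -0.96] [ 18.1 -33.4 138.9]
```

View pics/end.png

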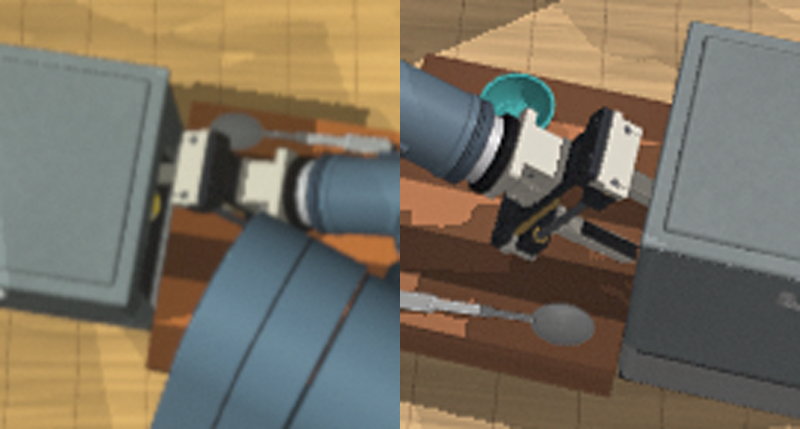

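```bash
python3 - <<'E'
from m import *
robot.sleep(0.4)
d=robot.get_image("top"); m=cv2.inRange(cv2.cvtColor(d["img"],cv2.COLOR_BGR2HSV),(20,130,30),(36,255,255))[180:220,225:262]
v,u=np.nonzero(m); print(len(u),u.mean()+225 if len(u) else 0,v.mean()+180 if len(u) else 0,u.min()+225,u.max()+225,v.min()+180,v.max()+180)
for z in(97,77,50,22): print(z,[toS(at_z(d,uu,200,z)).round(0).tolist() for uu in(241,244)])
print(robot.current_contact_force())
E
```

```text
Traceback (most recent call last):
ValueError: zero-size array to reduction operation minimum which has no identity
```

```bash
python3 - <<'E'
from m import *
import pickle
d=robot.get_image("top"); e=pickle.load(open("top3.pkl","rb"))
for k in(e,d): print(k["img"][197:204,240:245].mean(1).round().tolist() if 0 else k["img"][198:203,240:245].tolist())
for z in(97,77,50,22): print(z,[toS(at_z(d,uu,200,z)).round(0).tolist() for uu in(241,244)])
print(robot.current_contact_force())
E
```

```text
[[[59, 63, 61], [54, 77, 80], [50, 114, 126], [59, 117, 128], [48, 63, 67]], [[59, 63, 62], [56, 84, 88], [47, 120, 134], [59, 116, 129], [46, 62, 66]], [[59, 68, 64], [54, 88, 96], [39, 121, 139], [49, 113, 126], [43, 57, 62]], [[60, 69, 65], [65, 96, 101], [53, 119, 132], [44, 95, 105], [35, 46, 50]], [[66, 76, 73], [77, 101, 105], [68, 104, 113], [44, 65, 70], [34, 40, 40]]]
[[[59, 62, 56], [56, 58, 53], [42, 43, 45], [33, 35, 35], [32, 34, 34]], [[58, 61, 57], [54, 57, 54], [39, 43, 42], [33, 34, 35], [32, 35, 34]], [[59, 60, 57], [50, 54, 51], [38, 38, 38], [32, 34, 33], [32, 34, 34]], [[59, 62, 58], [47, 51, 47], [36, 37, 37], [34, 35, 35], [35, 36, 36]], [[56, 58, 54], [43, 48, 43], [33, 36, 36], [33, 37, 35], [34, 35, 39]]]
97 [[18.0, -19.0, 97.0], [9.0, -20.0, 97.0]]
77 [[21.0, -22.0, 77.0], [11.0, -24.0, 77.0]]
50 [[25.0, -27.0, 50.0], [15.0, -29.0, 50.0]]
22 [[29.0, -32.0, 22.0], [18.0, -34.0, 22.0]]
[-0.7714595  -2.4066606  -1.88152961]
```

The lemon's yellow has gone from the mouth, so it tipped in. Backing out straight and then rising.

```bash
python3 - <<'E'
from m import *
T,o=pose(-95,-33.5,4,27,-1); robot.move_linear(T,o,speed=80); print(robot.current_contact_force().round(2))
T,o=pose(-150,-33.5,60,45,-1); robot.move_linear(T,o,speed=150)
T,o=pose(-260,-33,260,45,-1); robot.move_linear(T,o,speed=250)
robot.sleep(1.0)
ims=[]
for n,(x0,y0) in {"top":(190,130),"scene":(235,140)}.items():
    d=robot.get_image(n); ims.append(cv2.resize(d["img"][y0:y0+145,x0:x0+135],None,fx=2.96,fy=4*.74,interpolation=cv2.INTER_CUBIC))
cv2.imwrite("pics/fin.png",np.hstack(ims)); print(robot.current_t(),robot.current_contact_force().round(2))
E
```

```text
[0.23 0.11 0.63]
13.8417 [-0.09  0.08  0.26]
```

View pics/fin.png

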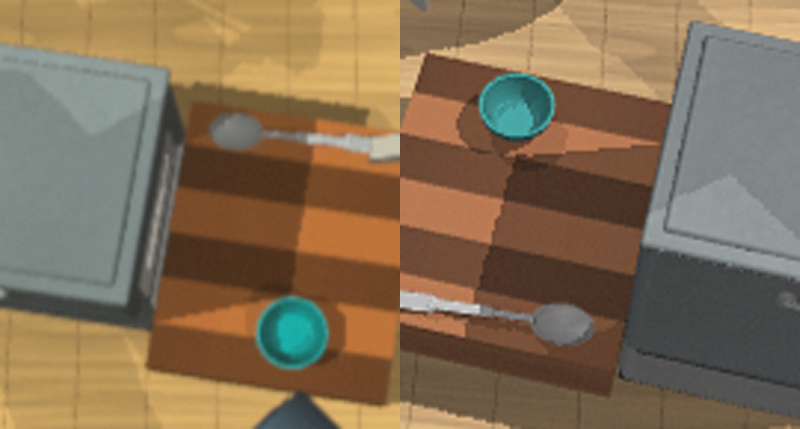

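The block now holds only the dish (292,332) and the spoon (240,130). The white flap shows shut along the mouth (165,200), looking as it did at the start, and the arm is clear.

```bash
python3 -c "
from bench import robot
robot.hand_in()"
```

```text
the job is handed in; nothing more can be done
```

I pushed the lemon half into the bin with the lower finger while the upper finger led, swung the flap inward and held it open. Then I backed out straight, and the job was handed in at about 14 s.

**Last checks:**
- **Lemon:** it is gone from the block. It was last seen tipping just inside the sill and had disappeared 0.4 s later. The bin's inside was out of view, so I inferred that it is lying on the floor.
- **Flap:** it looks shut, as it did at the start.
- **Dish and spoon:** they appear where they were. I did not check the items on the counter again.
- **Forces:** the wrist readings at the stops between moves stayed around 3 N or less, and close to zero once the arm was clear.

**Not confirmed:**
- **Lemon against flap:** I could not see directly that the lemon never touched it. By my calculated geometry the flap stayed clear of the lemon throughout.
- **Order:** the fingers could not span the gap from the lemon's start to the flap. By my calculation, the lemon slid roughly 35–40 mm along the block before the leading finger reached the flap. The flap was open before the lemon reached the mouth.
- **Measurements:** the two cameras disagreed by about 4 mm on the lemon's position. The bin fit showed its middle about 9 mm off the block's. Both were within the margins I used.

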